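Put the comb away in its sloped counter dock

ROBOT

A 7-joint arm with a two-finger parallel gripper is mounted at the origin on the work surface. World frame = base frame: x ahead of the robot, y to its left, z up, the work surface at z = 0. Lengths are in mm, angles in rad, forces in N, time in s.
With the tool pointing down it reaches from about 350 to 900 mm from the base axis. Payload 8.1 kg.
Tool frame: the origin (TCP) lies midway between the tips of the shut fingers; the grasp point (between the pads) lies behind it (grip_point_offset is the z of the grasp point in the tool frame, in mm); z points along the fingers, y is the line along which they close (so a half turn about z gives the same grasp; the last joint's range is limited). The gripper opens to 85 mm and grips with 20 to 120 N. Pads are 22 mm wide; open, the fingers measure 114 mm over their backs; the gripper's body (76 mm by 85 mm) begins 54 mm behind the grasp point. The pads swing forward as they close: fully open they stand 13 mm farther back than shut.
Start: joints at [-1.437, 0.434, 0.025, 1.573, -0.012, 1.134, -0.075], TCP at [146.648, 607.565, 231.323] pointing down, gripper open.
Joint ranges: [-2.62, 2.62], [-0.44, 2.09], [-1.27, 1.32], [0.08, 2.57], [-1.32, 4.46], [0.12, 2], [-2.74, 2.74]. Speed limits (rad/s): [2.22, 2.22, 3.01, 3.01, 3.14, 3.14, 3.14].

INTERFACE

Orientations are given as a unit quaternion [w, x, y, z].
In Python, from plant import * gives the robot as it stands.
- The arm moves only by the tool drive_tool, never from a script. Its arguments are lists of equal length, an entry for each row: "translation": the shift along the world's x, y, z in mm, a list of three; "delta_rot": the turn, a rotation vector about the world's x, y, z in degrees, a list of three; "claw": the opening, from 0 (shut) to 1 (fully open). A call has 1 to 5 rows; each row is the pose to reach, as a shift and turn from the pose commanded when the call began; what a row does not reach only later rows make up. A row lasts 1/10 s, in which the tool goes at most 50 mm and 8.59 degrees, less where a joint would pass 70% of its speed; a pose out of reach is approached as far as the arm can. A call with a gripper value outside its range is refused whole. The fingers move at their own pace and stop on an object; the grip force is fixed at half the most. Time passes only in rows, so rows that repeat a pose let the fingers close. It gives the time, the measured TCP pose, the force, the opening and the grip force at its end, in the units of the state.
- state(): the state, without advancing time (a new reading comes with each control period).
- read_camera(name): name is "scene" or "side" or "wrist"; returns a dict with "frame" (400x640x3 uint8, red, green, blue), "mtx" (3x3 intrinsics, pixels), "R" (3x3) and "t" (3): a world point X has camera coordinates R X + t. Camera axes: x right, y down, z forward; pixel columns grow to the right and rows downward; lengths in mm; the calibration is good to about 2 mm. The wrist camera is an equidistant fisheye: a pixel r from the principal point sees the ray r / f radians off the axis. A picture is of the moment at which its call begins. There is no depth.
- job_done(): hands the job in; it is judged then, once.
The state is a dict: "t": time; "joint_positions": joint angles; "qvel": joint speeds; "joint_torque": joint torques, N m; "tcp_pos": TCP position; "eef_rot": TCP orientation; "contact_force": force on the tool from outside, world axes, zero at the start; "moment": the same for the moment, N m; "opening": finger opening in mm; "grip_force": force on a finger pad.
Only numpy, scipy, OpenCV 4.12 (cv2) and the standard library are available. Lean on these libraries where they do the work, as an engineer would, in place of code of your own. Each camera call takes 0.05 s, during which the arm holds its last target. There are 200 camera calls.

TASK

Put the blue comb away lengthwise in the sloped wooden slot of its dock. First lay it on the steel tongue with one end a good way (at least a quarter of its length, but not nearly all) inside the slot and let go of it; then push it by the end that sticks out, past the springy catch, until it is fully home against the end of the slot. Push gently: do not shove the dock along the counter, and leave the cream jar, the foam can and the roll-on where they stand.

Things in the scene. Friction and masses are not known exactly. Their poses are not given: they have to be found in the camera images.
- comb: Blue flat hair comb, loose, 60 g, lying flat on the counter: 180 long (its x), 44 wide over spine and teeth (its y, spine towards +y), 9 thick (its z); it behaves as a solid bar of that size. Origin at the centre of its underside, z up. Either end may go in first.
- comb_mid (a point): Centre of the comb (4.5 mm above its origin), axes as the comb's.
- dock: The comb dock, a loose stand of 1.4 to 2.1 kg held only by friction: a horizontal push above about 7 N may shove it along. White ceramic foot 200 x 110 x 18 (90 mm behind the origin to 110 mm ahead along x), two short pillars, on them the dark wooden sloped slot. Origin on the counter; x points level in the direction in which the comb goes in, z up.
- slot: The dock's slot, fixed to the dock. Origin in the middle of its mouth, on its floor, 80 mm above the counter. x runs into the slot along the floor, 15 degrees downhill; y across; z square to the floor. Inside 49 wide, 13 high, 166 deep. Case 72 wide, floor 10 thick, top at z = 21. Around the mouth, lips at the sides and top flare outward, 10 mm forward (to y = +-35, z = 27).
- tongue_end (a point): Outer end of the steel tongue, a strip 18 wide and 5 thick that carries the slot's floor on in front of the mouth (slot x -75 to 0, top at z = 0). Point on its top; free space on both sides of it. Axes as the slot's.
- slot_end (a point): Middle of the slot's closed end, on its floor, 166 mm in from the mouth, inside the case (not visible). Axes as the slot's. With the comb home its end touches here: comb_mid is 76 mm in from the mouth and 14 mm of comb stick out.
- catch_at (a point): Where the sprung catch hangs from the slot's roof, 135 mm in from the mouth, reaching 2 mm into the comb's way; above it a dark steel box on the case (slot x 117 to 153, up to z = 43). The comb's end lifts it when pushed under it (a few N); from then on it drags on the comb with about 1 to 3 N. Axes as the slot's.
- jar: Bystander: white cream jar with blue lid, 68 across, 45 high. Origin: centre of its underside.
- foam: Bystander: grey shaving foam can, 52 across, 170 high. Origin: centre of its underside.
- rollon: Bystander: blue roll-on bottle with black cap, 40 across, 100 high. Origin: centre of its underside.

How it is judged (in metres and radians):
On the way:
1. the comb rests, let go of, with 30 to 135 mm of its length inside the slot (x of comb_mid in the frame of slot between -0.06 and 0.045 m and y of comb_mid in the frame of slot between -0.02 and 0.02 m and z of comb_mid in the frame of slot between -0.003 and 0.015 m and angle between the x axis of comb and the x axis of slot, either way round below 0.15 rad and contact force between the fingers and comb below 0.1 N and linear speed of comb below 0.02 m/s), for 0.2 s.
At the end, for the whole second after the job is handed in: The comb is at rest inside the slot, its end within 4 mm of the slot's closed end, in line with the slot (0.1 rad), and the dock stands flat and at rest (x of comb_mid in the frame of slot between 0.072 and 0.08 m and y of comb_mid in the frame of slot between -0.008 and 0.008 m and z of comb_mid in the frame of slot between 0 and 0.012 m and angle between the x axis of comb and the x axis of slot, either way round below 0.1 rad and angle between dock's own z axis and vertical below 0.05 rad and linear speed of each of comb, dock below 0.01 m/s); the robot touches nothing.
It fails at once if the dock is shoved or turned so that its mouth or its foot moves more than 12 mm (distance of any of dock, slot from where it was at the start of the episode above 0.012 m).
It fails at once if the cream jar, the foam can or the roll-on is moved more than 20 mm (distance of any of jar, foam, rollon from where it was at the start of the episode above 0.02 m).
It also fails if it takes over 58 s, if anything falls off the work surface, if the arm or the gripper's body presses on something with over 40 N, if the wrist force passes 120 N, or if a joint passes its speed limit or range.

## Working session

There is one attempt and no reset: what is moved stays moved. The work goes in short steps, Python scripts to look and compute and a tool call to move; the robot and the scene stay as the last step left them, time stands still between calls to the robot, and variables do not carry over. Pictures are saved under pics/ and viewed, at most 10 in all, crops included, and the job is handed in when it is done.

Besides the shell and the picture viewer there is one more tool, called after "Request:" by a JSON object that holds its "method" and its "body", one argument or row to a line. drive_tool: Moves the arm, as the interface text tells. Its arguments: {"type":"object","properties":{"translation":{"type":"array"},"delta_rot":{"type":"array"},"claw":{"type":"array"}},"required":["translation","delta_rot","claw"]}

```bash
mkdir -p pics; ls
cat > h.py <<'E'
from plant import *
import numpy as np, cv2
def save(n,im): cv2.imwrite(f'pics/{n}.png',im[:,:,::-1])
E
python3 - <<'E'
from h import *
import pickle
s=state(); print(s)
d={}
for n in('scene','side','wrist'):
    c=read_camera(n); d[n]=c; save(n+'0',c['frame']); print(n,c['mtx'],c['R'],c['t'])
pickle.dump(d,open('c0.pkl','wb'))
E
```

```text
pics
{'t': 0.0, 'joint_positions': array([-1.43660366,  0.43522877,  0.02494772,  1.57410346, -0.01160299,
        1.13398061, -0.0750809 ]), 'qvel': array([ 0.00197008, -0.00058681,  0.00068048, -0.00055756, -0.00093074,
       -0.00118973, -0.00056073]), 'joint_torque': array([ 7.11322464e-04, -6.70457625e+01,  1.02569204e+00, -3.16220605e+01,
        1.56405370e-02,  1.21176973e-02,  5.30563668e-06]), 'tcp_pos': array([146.53794992, 607.06008338, 230.51961115]), 'eef_rot': array([-2.82283855e-05,  1.18134343e-01,  9.92997309e-01, -7.87152649e-04]), 'contact_force': array([-0.76040191, -0.27647181,  0.06262764]), 'moment': array([ 0.00360182, -0.02860674, -0.01109031]), 'grip_force': 0.0, 'opening': 85.2918744290439}
scene [[428.8770763    0.         324.83575899]
 [  0.         428.8770763  199.36689202]
 [  0.           0.           1.        ]] [[ 0.14726098  0.98898485  0.01493908]
 [ 0.68519335 -0.09111026 -0.7226403 ]
 [-0.7133192   0.11665287 -0.69106282]] [-106.57990524 -352.41657415 1385.55589832]
side [[469.47487356   0.         316.63060716]
 [  0.         469.47487356 198.92277897]
 [  0.           0.           1.        ]] [[ 0.92434252 -0.38107004  0.0194045 ]
 [-0.24921654 -0.64145788 -0.72555007]
 [ 0.28893256  0.66582086 -0.68789575]] [-563.29479935  200.46200773 1030.64398667]
wrist [[309.70691629   0.         321.86879835]
 [  0.         309.70691629 199.28761473]
 [  0.           0.           1.        ]] [[ 0.23465685  0.97207712 -0.0014976 ]
 [ 0.91798318 -0.22109142  0.32928022]
 [ 0.31975466 -0.07864263 -0.94423106]] [-623.25807616  -43.03214104  382.22024048]
```

View pics/scene0.png

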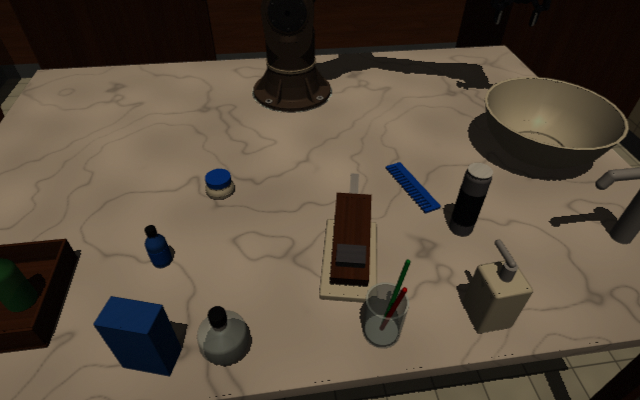

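View pics/side0.png

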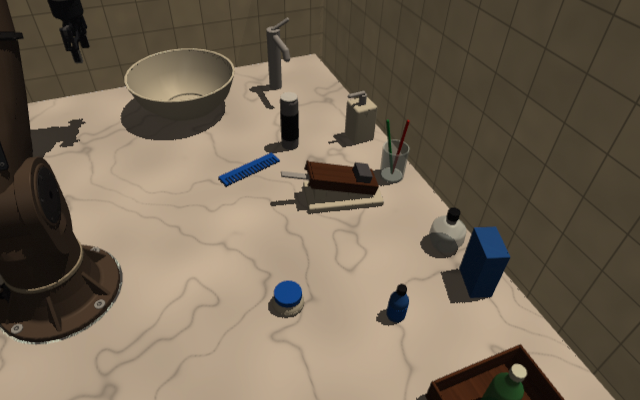

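```bash
python3 -c "
import plant;print([n for n in dir(plant) if n[0]!='_']);print(getattr(plant,'grip_point_offset',None))"
```

```text
['MotionError', 'grip_point_offset', 'job_done', 'read_camera', 'state']
-18.700000000000003
```

The scene view shows the comb at about (413,187), the tongue at (354,183), the case at (350,240), and the foam can at (468,200). The side view shows the comb at (250,169), the tongue tip at (282,175), and the case at (342,177). Next I'll measure the comb and look at enlarged crops of the dock.

```bash
cat >> h.py <<'E'
def ray(c,p,z):
    d=c['R'].T@np.linalg.inv(c['mtx'])@np.array([p[0],p[1],1.]); o=-c['R'].T@c['t']
    return o+d*(z-o[2])/d[2]
def tri(c1,p1,c2,p2):
    P=[c['mtx']@np.c_[c['R'],c['t']] for c in(c1,c2)]
    X=cv2.triangulatePoints(P[0],P[1],np.array(p1,float).reshape(2,1),np.array(p2,float).reshape(2,1))[:,0]
    return X[:3]/X[3]
def proj(c,X):
    q=c['mtx']@(c['R']@np.array(X,float)+c['t']); return q[:2]/q[2]
def comb(c,box,z=6):
    im=c['frame'].astype(int); m=((im[...,2]>im[...,0]*1.6)&(im[...,2]>70)).astype(np.uint8)
    k=np.zeros_like(m); x0,y0,x1,y1=box; k[y0:y1,x0:x1]=m[y0:y1,x0:x1]
    k=cv2.morphologyEx(k,cv2.MORPH_CLOSE,np.ones((3,3),np.uint8))
    ct=max(cv2.findContours(k,0,2)[0],key=cv2.contourArea)[:,0]
    w=np.array([ray(c,p,z)[:2] for p in ct],np.float32)
    return cv2.minAreaRect(w),k
E
python3 - <<'E'
from h import *
import pickle
d=pickle.load(open('c0.pkl','rb'))
for n,b in(('scene',(375,150,450,220)),('side',(205,140,290,200))):
    r,k=comb(d[n],b); print(n,r,cv2.boxPoints(r).round())
s=d['scene']['frame'][165:310,305:395]; t=d['side']['frame'][145:220,260:395]
a=cv2.resize(s,None,fx=4,fy=4,interpolation=2); b=cv2.resize(t,None,fx=5.5,fy=5.5,interpolation=2)
print(a.shape,b.shape); save('s1',cv2.convertScaleAbs(a,alpha=1.8)); save('d1',cv2.convertScaleAbs(b,alpha=1.8))
E
```

```text
scene ((501.66778564453125, 248.29196166992188), (179.27450561523438, 43.32157516479492), 16.618223190307617) [[410. 243.]
 [422. 202.]
 [594. 253.]
 [581. 295.]]
side ((505.66497802734375, 247.25875854492188), (179.18589782714844, 46.68385696411133), 16.785558700561523) [[413. 244.]
 [427. 199.]
 [598. 251.]
 [585. 295.]]
(580, 360, 3) (412, 742, 3)
```

View pics/s1.png

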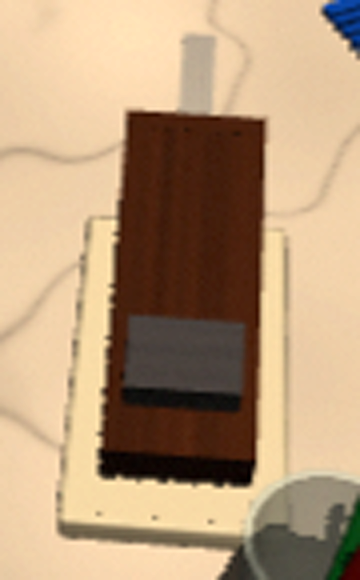

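View pics/d1.png

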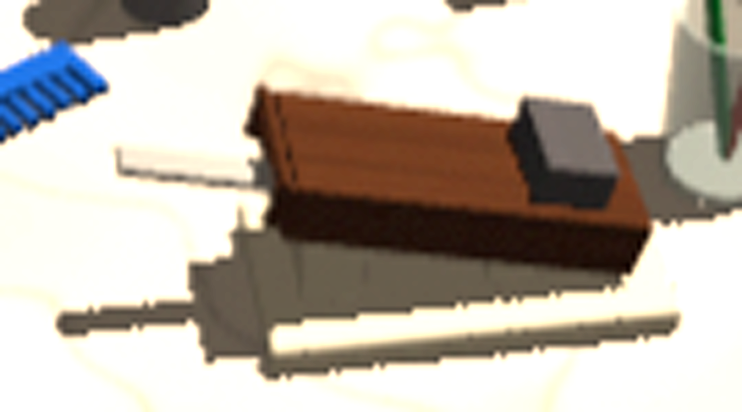

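The scene crop (4×, offset 305,165) shows the tongue end at (183–215,36), the lip corners at (128,111) and (267,118), and the foot-top corners at (90,218), (287,233) and (60,525). In the side crop (5.5×, offset 260,145), the tongue end is at (118,148–167) and the lip corners are at (262,87) and (273,192).

Run:
```python
from h import *
import pickle
d=pickle.load(open('c0.pkl','rb')); S,D=d['scene'],d['side']
s=lambda x,y:(305+(x+.5)/4-.5,165+(y+.5)/4-.5); t=lambda x,y:(260+(x+.5)/5.5-.5,145+(y+.5)/5.5-.5)
for n,a,b in(('tongR',s(215,37),t(118,148)),('tongL',s(183,35),t(118,168)),('lipL',s(128,111),t(273,192)),('lipR',s(267,118),t(262,87)),('boxL',s(128,315),t(528,185)),('boxR',s(245,321),t(525,98))):
    X=tri(S,a,D,b); print(n,X.round(1),'reproj',(proj(S,X)-a).round(1),(proj(D,X)-b).round(1))
F=[ray(S,s(*p),18)[:2] for p in((90,218),(287,233),(60,525))]
print('foot',np.round(F,1)); v=F[2]-F[0]; print(np.degrees(np.arctan2(v[1],v[0])),np.linalg.norm(v),np.linalg.norm(F[1]-F[0]))
v=F[1]-F[0];print(np.degrees(np.arctan2(-v[0],v[1])))
for z,p in((99.4,(183,35)),(99.4,(215,37)),(108.7,(128,111)),(108.7,(267,118))): print(ray(S,s(*p),z).round(1))
for z,p in((99.4,(118,168)),(99.4,(118,148)),(108.7,(273,192)),(108.7,(262,87))): print(ray(D,t(*p),z).round(1))
# foot side view corners near bottom-left/top
for p in((275,325),(678,290)): print('footside',ray(D,t(*p),18).round(1))
```

```text
tongR [549.8  97.9  97.4] reproj [-0.3  0.3] [-0.2 -0.3]
tongL [545.1  82.   98.1] reproj [ 0.2 -0.2] [0.1 0.2]
lipL [604.   40.8  99.5] reproj [-0.1  0.2] [-0.1 -0.1]
lipR [624.8 108.7 104.2] reproj [-0.5  0.6] [-0.3 -0.4]
boxL [724.4  21.6  81. ] reproj [ 0.1 -0.1] [0.1 0.1]
boxR [745.   71.7  90.5] reproj [-0.6  0.7] [-0.4 -0.4]
foot [[600.1  23.3]
 [625.8 128.8]
 [794.6 -20.7]]
-12.73478238600345 199.3528489950201 108.57249608747725
-13.661826742486408
[547.2  81.2  99.4]
[551.1  98.2  99.4]
[613.3  39.2 108.7]
[627.8 108.7 108.7]
[544.6  81.2  99.4]
[549.2  94.5  99.4]
[600.1  30.6 108.7]
[622.9 101.5 108.7]
footside [604.9  37.9  18. ]
footside [794.4  -9.9  18. ]
```

Request:
{"method": "drive_tool", "body": {
  "translation": [
    [32,-33,0],
    [64,-66,0],
    [96,-99,0],
    [128,-132,0],
    [160,-165,0]
  ],
  "delta_rot": [
    [0,0,6],
    [0,0,12],
    [0,0,18],
    [0,0,24],
    [0,0,30]
  ],
  "claw": [0.85,0.75,0.72,0.72,0.72]
}}

```text
t: 0.65
tcp_pos: [307.6, 440.9, 231.2]
eef_rot: [-0.0, -0.145, 0.989, -0.0]
contact_force: [0.4, -0.4, 0.6]
opening: 61.7
grip_force: 0.0
```

Request:
{"method": "drive_tool", "body": {
  "translation": [
    [32,-33,0],
    [64,-66,0],
    [96,-99,0],
    [128,-132,0],
    [160,-165,0]
  ],
  "delta_rot": [
    [0,0,0],
    [0,0,0],
    [0,0,0],
    [0,0,0],
    [0,0,0]
  ],
  "claw": [0.72,0.72,0.72,0.72,0.72]
}}

```text
t: 1.15
tcp_pos: [467.6, 276.0, 231.3]
eef_rot: [-0.0, -0.143, 0.99, 0.0]
contact_force: [0.6, 0.8, -0.4]
opening: 61.8
grip_force: 0.0
```

Request:
{"method": "drive_tool", "body": {
  "translation": [
    [28,-32,-20],
    [28,-32,-60],
    [28,-32,-100],
    [28,-32,-120],
    [28,-32,-120]
  ],
  "delta_rot": [
    [0,0,0],
    [0,0,0],
    [0,0,0],
    [0,0,0],
    [0,0,0]
  ],
  "claw": [0.72,0.72,0.72,0.72,0.72]
}}

```text
t: 1.65
tcp_pos: [492.6, 244.3, 108.3]
eef_rot: [-0.003, -0.143, 0.99, -0.001]
contact_force: [-0.6, -0.5, 0.7]
opening: 61.5
grip_force: 0.0
```

Run:
```python
from h import *
c=read_camera('wrist'); s=state(); print(s['tcp_pos'],c['R'],c['t'])
import pickle; pickle.dump(c,open('w1.pkl','wb')); save('w1',cv2.convertScaleAbs(c['frame'],alpha=1.6))
```

```text
[493.79614332 245.04559012 110.34190474] [[-0.28266534  0.95921638 -0.00206065]
 [ 0.90746908  0.26811111  0.32344443]
 [ 0.31080567  0.08955656 -0.94624492]] [ -94.17303507 -513.9295042    91.25254273]
```

View pics/w1.png

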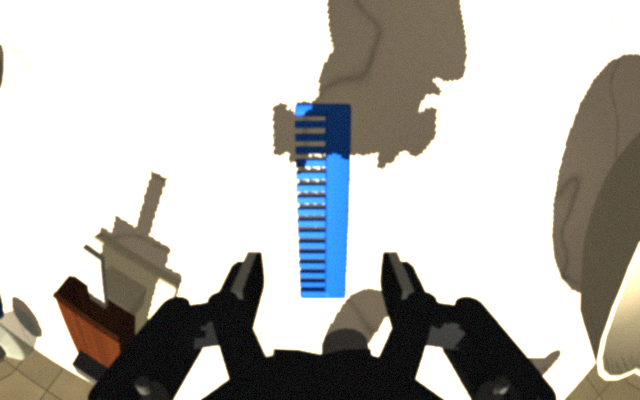

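The wrist view shows the comb running from (323,103) to (323,298), parallel to the tool and centred between the fingers. I'll go down and grip it.

Request:
{"method": "drive_tool", "body": {
  "translation": [
    [0,0,-40],
    [0,0,-75],
    [0,0,-95],
    [0,0,-104],
    [0,0,-109]
  ],
  "delta_rot": [
    [0,0,0],
    [0,0,0],
    [0,0,0],
    [0,0,0],
    [0,0,0]
  ],
  "claw": [0.72,0.72,0.72,0.72,0.72]
}}

```text
t: 2.2
tcp_pos: [495.4, 246.1, 3.0]
eef_rot: [0.001, -0.143, 0.99, 0.0]
contact_force: [-0.0, -0.1, 0.9]
opening: 61.5
grip_force: 0.0
```

Request:
{"method": "drive_tool", "body": {
  "translation": [
    [0,0,0],
    [0,0,0]
  ],
  "delta_rot": [
    [0,0,0],
    [0,0,0]
  ],
  "claw": [0.72,0.72]
}}

```text
t: 2.4
tcp_pos: [495.5, 246.1, 3.6]
eef_rot: [0.001, -0.143, 0.99, 0.0]
contact_force: [0.3, 0.2, 0.4]
opening: 61.7
grip_force: 0.0
```

Request:
{"method": "drive_tool", "body": {
  "translation": [
    [0,0,-2],
    [0,0,-3],
    [0,0,-3],
    [0,0,-3],
    [0,0,-3]
  ],
  "delta_rot": [
    [0,0,0],
    [0,0,0],
    [0,0,0],
    [0,0,0],
    [0,0,0]
  ],
  "claw": [0.72,0.72,0.4,0.3,0.3]
}}

```text
t: 2.9
tcp_pos: [494.7, 245.6, -0.1]
eef_rot: [0.0, -0.143, 0.99, 0.0]
contact_force: [-2.3, -1.1, 7.0]
opening: 42.1
grip_force: 60.7
```

Request:
{"method": "drive_tool", "body": {
  "translation": [
    [0,0,0],
    [0,0,0],
    [0,0,0]
  ],
  "delta_rot": [
    [0,0,0],
    [0,0,0],
    [0,0,0]
  ],
  "claw": [0.3,0.3,0.3]
}}

```text
t: 3.2
tcp_pos: [494.7, 245.6, -0.1]
eef_rot: [0.0, -0.143, 0.99, 0.0]
contact_force: [-2.0, -1.2, 6.4]
opening: 42.2
grip_force: 60.7
```

Request:
{"method": "drive_tool", "body": {
  "translation": [
    [0,0,15],
    [0,0,60],
    [0,0,110],
    [0,0,160],
    [0,0,200]
  ],
  "delta_rot": [
    [0,0,0],
    [0,0,-6],
    [0,0,-14],
    [0,0,-22],
    [0,0,-29.6]
  ],
  "claw": [0.3,0.3,0.3,0.3,0.3]
}}

```text
t: 3.7
tcp_pos: [494.8, 245.7, 202.4]
eef_rot: [0.001, 0.118, 0.993, 0.001]
contact_force: [1.1, -0.1, -1.5]
opening: 42.3
grip_force: 61.2
```

Request:
{"method": "drive_tool", "body": {
  "translation": [
    [0,-35,0],
    [0,-70,0],
    [0,-105,-10],
    [2,-135,-25],
    [3,-143,-35]
  ],
  "delta_rot": [
    [0.7,2.9,0],
    [1.4,5.8,0],
    [2.1,8.8,0],
    [2.7,11.7,0],
    [3.4,14.6,0]
  ],
  "claw": [0.3,0.3,0.3,0.3,0.3]
}}

```text
t: 4.2
tcp_pos: [497.6, 98.4, 164.0]
eef_rot: [-0.13, 0.116, 0.985, 0.015]
contact_force: [0.7, 1.1, -0.5]
opening: 42.2
grip_force: 61.2
```

Request:
{"method": "drive_tool", "body": {
  "translation": [
    [0,0,0],
    [0,0,0],
    [0,0,0]
  ],
  "delta_rot": [
    [0,0,0],
    [0,0,0],
    [0,0,0]
  ],
  "claw": [0.3,0.3,0.3]
}}

```text
t: 4.5
tcp_pos: [497.5, 103.9, 164.8]
eef_rot: [-0.129, 0.113, 0.985, 0.015]
contact_force: [0.6, -0.3, -0.4]
opening: 41.7
grip_force: 61.2
```

Run:
```python
from h import *
import pickle
from scipy.spatial.transform import Rotation as Ro
s=state(); q=s['eef_rot']; M=Ro.from_quat([q[1],q[2],q[3],q[0]]).as_matrix(); print(s['tcp_pos'],M.round(3),s['contact_force'])
d={n:read_camera(n) for n in('scene','side','wrist')}; pickle.dump(d,open('c2.pkl','wb'))
a=cv2.resize(d['side']['frame'][110:230,210:390],None,fx=3.4,fy=3.4,interpolation=2)
save('w2',cv2.convertScaleAbs(d['wrist']['frame'],alpha=1.5)); save('d2',cv2.convertScaleAbs(a,alpha=1.8))
```

```text
[497.52450919 103.91168694 164.84020594] [[-0.941  0.226 -0.251]
 [ 0.218  0.974  0.059]
 [ 0.258  0.001 -0.966]] [ 0.55927881 -0.26163132 -0.40630425]
```

View pics/w2.png

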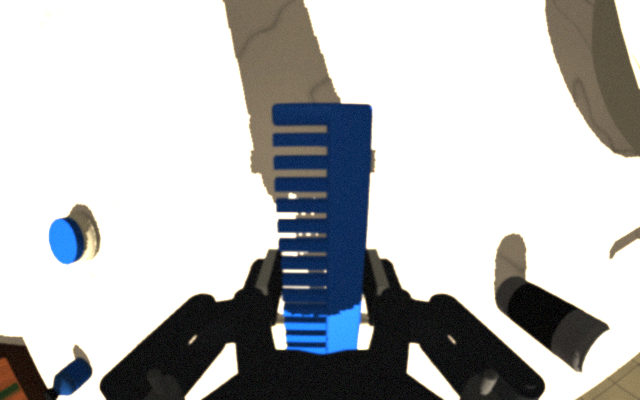

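View pics/d2.png

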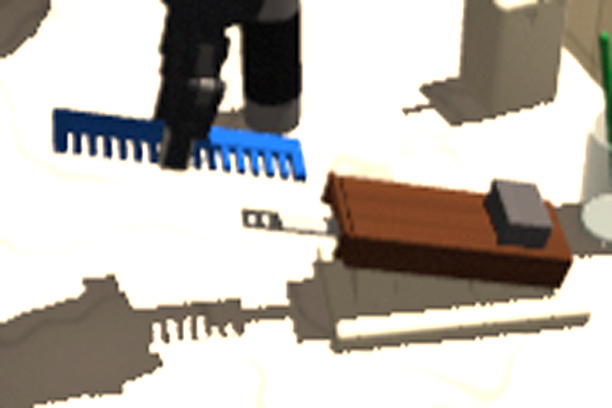

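The wrist view shows the comb held square, with its rear corners at (273,104) and (372,104) and its front end at row 352, columns 287–359. The side crop shows the comb parallel to the slot, above and behind it, with the front end at crop (300,165). Next I'll measure the comb's pose in the tool frame.

```bash
cat >> h.py <<'E'
from scipy.spatial.transform import Rotation as Ro
def toolM():
    q=state()['eef_rot']; return Ro.from_quat([q[1],q[2],q[3],q[0]]).as_matrix()
def fray(c,p):
    K=c['mtx']; v=np.array([(p[0]-K[0,2]),(p[1]-K[1,2])])/K[0,0]; r=np.hypot(*v)
    return -c['R'].T@c['t'], c['R'].T@np.r_[v/r*np.sin(r),np.cos(r)]
yaw=np.radians(-13.2); SO=np.array([620.5,73.3,80.])
def slotR(y=yaw): return Ro.from_euler('ZY',[y,np.radians(15)]).as_matrix()
E
python3 - <<'E'
from h import *
import pickle
d=pickle.load(open('c2.pkl','rb')); c=d['wrist']; s=state(); T=s['tcp_pos']; M=toolM(); R=slotR()
for z in(7,9,11):
  o=[]
  for p in((274,104),(371,104),(287,351),(359,351)):
    a,v=fray(c,p); n=-M[:,2]; P=a+v*((n@(T-a)+z)/(n@v)); o.append(M.T@(P-T))
  print(z,np.round(o,1).tolist())
print('comb x/y dirs in slot: tool -x,y',(R.T@-M[:,0]).round(3),(R.T@M[:,1]).round(3),'tcp in slot',R.T@(T-SO))
# fingers/comb front end from side view, scene view: masks
S,D=d['scene'],d['side']
im=D['frame'].astype(int);m=((im[...,2]>im[...,0]*1.6)&(im[...,2]>40)); m[:, :220]=0;m[:,310:]=0;m[:130]=0;m[170:]=0
ys,xs=np.nonzero(m); print('side',xs.min(),xs.max(),ys.min(),ys.max())
im=S['frame'].astype(int);m=((im[...,2]>im[...,0]*1.6)&(im[...,2]>40)); m[:, :300]=0;m[:,430:]=0
ys,xs=np.nonzero(m); print('scene',xs.min(),xs.max(),ys.min(),ys.max())
# predicted comb front end in slot frame and proj
for yy in(-22,22):
    X=T+M@np.array([-100,yy,-9]); print('pred front',proj(S,X).round(1),proj(D,X).round(1))
save('s2',cv2.convertScaleAbs(cv2.resize(S['frame'][100:300,290:430],None,fx=3,fy=3,interpolation=2),alpha=2))
E
```

```text
7 [[82.1, -21.7, -7.0], [82.1, 20.7, -7.0], [-62.9, -22.7, -7.0], [-62.9, 22.5, -7.0]]
9 [[82.1, -21.4, -9.0], [82.1, 20.4, -9.0], [-60.7, -22.3, -9.0], [-60.7, 22.2, -9.0]]
11 [[82.2, -21.1, -11.0], [82.2, 20.0, -11.0], [-58.5, -22.0, -11.0], [-58.6, 21.8, -11.0]]
comb x/y dirs in slot: tool -x,y [1.    0.003 0.001] [-0.003  1.     0.   ] tcp in slot [-144.36922396    1.54903361   49.27241012]
side 226 299 142 162
scene 346 368 140 170
pred front [345.4 169.2] [300.6 161. ]
pred front [367.1 170.5] [298.2 150. ]
```

View pics/s2.png

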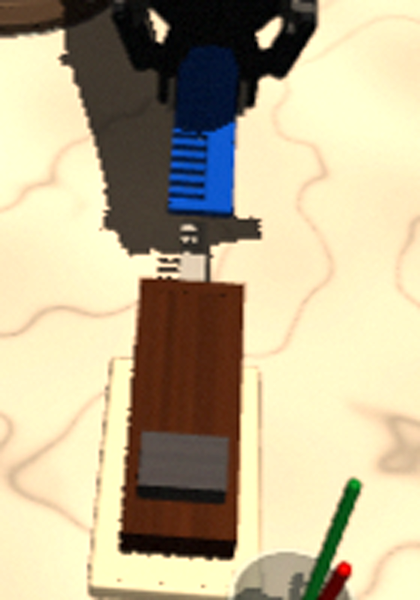

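The scene crop shows the comb's front edge at about (346–368,171), which matches my prediction. The comb is in line with the slot. I'll lower it to the slot line and start moving it in.

Request:
{"method": "drive_tool", "body": {
  "translation": [
    [-3,0.3,-11],
    [-6,0.6,-23],
    [-9,1,-34],
    [-12.3,1.3,-45.7],
    [-12.3,1.3,-45.7]
  ],
  "delta_rot": [
    [0,0,0],
    [0,0,0],
    [0,0,0],
    [0,0,0],
    [0,0,0]
  ],
  "claw": [0.3,0.3,0.3,0.3,0.3]
}}

```text
t: 5.15
tcp_pos: [484.0, 103.7, 116.9]
eef_rot: [-0.131, 0.114, 0.985, 0.014]
contact_force: [0.0, 0.5, -0.8]
opening: 41.7
grip_force: 61.2
```

Request:
{"method": "drive_tool", "body": {
  "translation": [
    [9.4,-2.2,-2.6],
    [18.8,-4.4,-5.2],
    [28.2,-6.6,-7.8],
    [32.9,-7.7,-9.1],
    [32.9,-7.7,-9.1]
  ],
  "delta_rot": [
    [0,0,0],
    [0,0,0],
    [0,0,0],
    [0,0,0],
    [0,0,0]
  ],
  "claw": [0.3,0.3,0.3,0.3,0.3]
}}

```text
t: 5.65
tcp_pos: [519.1, 95.7, 109.2]
eef_rot: [-0.129, 0.114, 0.985, 0.015]
contact_force: [0.4, -0.5, -0.4]
opening: 42.0
grip_force: 61.2
```

Run:
```python
from h import *
c=read_camera('side'); s2=read_camera('scene'); s=state(); T=s['tcp_pos']; R=slotR(); print(R.T@(T-SO),s['contact_force'],(R.T@-toolM()[:,0]).round(3))
a=cv2.resize(c['frame'][110:210,220:340],None,fx=4,fy=4,interpolation=2);b=cv2.resize(s2['frame'][140:240,310:400],None,fx=4,fy=4,interpolation=2)
save('d3',cv2.convertScaleAbs(np.hstack([a,b])[:,:800],alpha=1.6))
```

```text
[-108.85958867   -1.14988748    1.29946391] [-0.73904221 -0.79889353 -0.93506283] [ 1.  0. -0.]
```

View pics/d3.png

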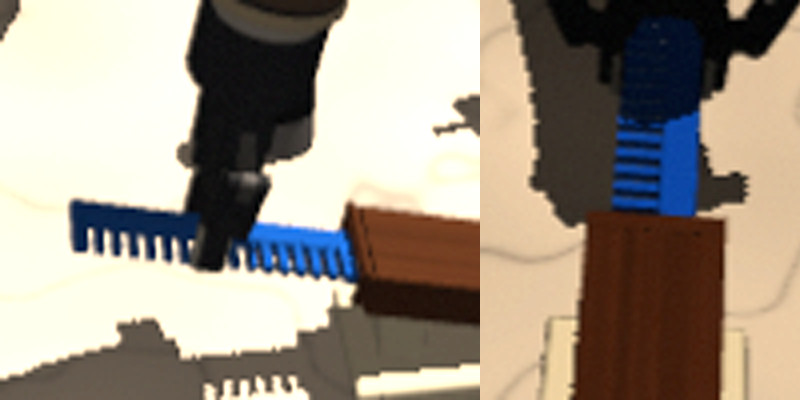

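The pictures show the front end in the mouth at crop (355,255), centred between the lips to about 1 mm, with no force. I'll insert it to about 65 mm.

Request:
{"method": "drive_tool", "body": {
  "translation": [
    [7.5,-1.1,-1],
    [14.7,-2.8,-3],
    [21.8,-4.4,-4.9],
    [29,-6.1,-6.8],
    [36.1,-7.8,-8.8]
  ],
  "delta_rot": [
    [0,0,0],
    [0,0,0],
    [0,0,0],
    [0,0,0],
    [0,0,0]
  ],
  "claw": [0.3,0.3,0.3,0.3,0.3]
}}

```text
t: 6.25
tcp_pos: [555.1, 88.2, 100.5]
eef_rot: [-0.13, 0.114, 0.985, 0.015]
contact_force: [-0.1, -0.4, -0.8]
opening: 42.5
grip_force: 61.2
```

Request:
{"method": "drive_tool", "body": {
  "translation": [
    [7.1,-1.7,-2],
    [14.3,-3.4,-4],
    [21.4,-5,-6],
    [28.6,-6.7,-8],
    [32,-7.5,-8.8]
  ],
  "delta_rot": [
    [0,0,0],
    [0,0,0],
    [0,0,0],
    [0,0,0],
    [0,0,0]
  ],
  "claw": [0.3,0.3,0.3,0.3,0.3]
}}

```text
t: 6.75
tcp_pos: [587.1, 80.6, 91.6]
eef_rot: [-0.13, 0.114, 0.985, 0.015]
contact_force: [-0.2, 0.7, 0.6]
opening: 42.7
grip_force: 61.2
```

Request:
{"method": "drive_tool", "body": {
  "translation": [
    [0,0,0],
    [0,0,0]
  ],
  "delta_rot": [
    [0,0,0],
    [0,0,0]
  ],
  "claw": [0.3,0.3]
}}

```text
t: 6.95
tcp_pos: [586.2, 80.9, 91.9]
eef_rot: [-0.13, 0.114, 0.985, 0.015]
contact_force: [0.1, -0.4, -0.7]
opening: 42.1
grip_force: 61.2
```

Run:
```python
from h import *
s=state(); T=s['tcp_pos']; R=slotR(); print(R.T@(T-SO),s['contact_force'],(R.T@-toolM()[:,0]).round(3))
```

```text
[-37.01733205  -0.43515717   2.42049584] [ 0.1291144  -0.42545867 -0.6945023 ] [ 1.  0. -0.]
```

Request:
{"method": "drive_tool", "body": {
  "translation": [
    [-0.2,0,-1],
    [-0.5,0.1,-2],
    [-0.6,0.1,-2.4],
    [-0.6,0.1,-2.4],
    [-0.6,0.1,-2.4]
  ],
  "delta_rot": [
    [0,0,0],
    [0,0,0],
    [0,0,0],
    [0,0,0],
    [0,0,0]
  ],
  "claw": [0.3,0.3,0.3,0.3,0.3]
}}

```text
t: 7.45
tcp_pos: [585.7, 81.0, 89.6]
eef_rot: [-0.13, 0.114, 0.985, 0.015]
contact_force: [0.0, 0.0, -1.2]
opening: 41.9
grip_force: 61.2
```

Request:
{"method": "drive_tool", "body": {
  "translation": [
    [0,0,0],
    [0,0,0],
    [0,0,0],
    [0,0,0],
    [0,0,0]
  ],
  "delta_rot": [
    [0,0,0],
    [0,0,0],
    [0,0,0],
    [0,0,0],
    [0,0,0]
  ],
  "claw": [0.52,0.6,0.7,0.7,0.7]
}}

```text
t: 7.95
tcp_pos: [585.8, 81.0, 89.5]
eef_rot: [-0.13, 0.114, 0.985, 0.015]
contact_force: [-0.3, -1.1, 0.4]
opening: 59.6
grip_force: 0.0
```

Run:
```python
from h import *
import pickle
s=state(); T=s['tcp_pos']; R=slotR(); print(R.T@(T-SO),s['contact_force'],s['opening'])
c=read_camera('wrist'); d=read_camera('side'); pickle.dump((c,d,T,toolM()),open('c4.pkl','wb'))
im=c['frame'].astype(int);m=((im[...,2]>im[...,0]*1.6)&(im[...,2]>40)).astype(np.uint8)
k=max(cv2.findContours(m,0,2)[0],key=cv2.contourArea)[:,0]; print(cv2.boundingRect(k)); top=k[k[:,1]<k[:,1].min()+4]; print(top[:,0].min(),top[:,0].max())
for p in((top[:,0].min(),k[:,1].min()),(top[:,0].max(),k[:,1].min())):
    a,v=fray(c,p); n=R[:,2]; P=a+v*((n@(SO-a)+9)/(n@v)); print('rear corner slot',(R.T@(P-SO)).round(1))
save('d4',cv2.convertScaleAbs(cv2.resize(d['frame'][110:210,220:380],None,fx=4,fy=4,interpolation=2),alpha=1.7))
```

```text
[-3.68340696e+01 -4.72667740e-01 -9.13369187e-03] [-0.31013421 -1.14317597  0.42807918] 59.55915564464263
(273, 104, 98, 214)
274 369
rear corner slot [-118.9  -22.1    9. ]
rear corner slot [-118.9   18.8    9. ]
```

View pics/d4.png

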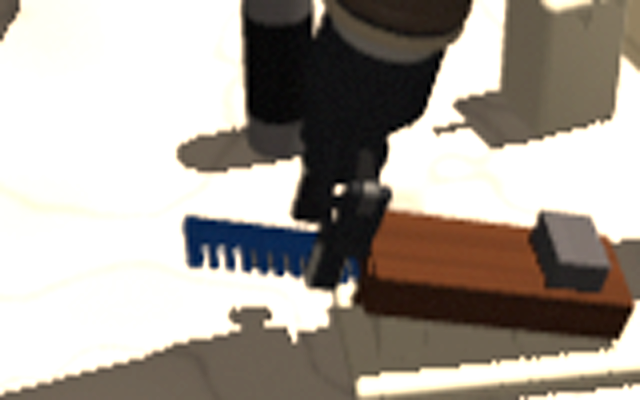

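The comb is resting in the slot. Its rear end is at slot x ≈ -119 mm, so comb_mid is about -29 mm, and it has been let go. I'll back off upward, shut the fingers and come down behind the free end.

Request:
{"method": "drive_tool", "body": {
  "translation": [
    [2.5,-0.6,9.7],
    [7.5,-1.8,29],
    [12.6,-2.9,48.3],
    [15.1,-3.5,58],
    [15.1,-3.5,58]
  ],
  "delta_rot": [
    [0,0,0],
    [0,0,0],
    [0,0,0],
    [0,0,0],
    [0,0,0]
  ],
  "claw": [0.7,0.7,0.7,0.7,0.7]
}}

```text
t: 8.55
tcp_pos: [602.1, 77.3, 149.2]
eef_rot: [-0.128, 0.114, 0.985, 0.015]
contact_force: [-0.6, -0.1, -0.4]
opening: 59.9
grip_force: 0.0
```

Request:
{"method": "drive_tool", "body": {
  "translation": [
    [-25,6,7],
    [-50,12,14],
    [-75,17.5,21],
    [-99,23,27],
    [-99,23,27]
  ],
  "delta_rot": [
    [0,0,0],
    [0,0,0],
    [0,0,0],
    [0,0,0],
    [0,0,0]
  ],
  "claw": [0.3,0,0,0,0]
}}

```text
t: 9.05
tcp_pos: [498.8, 101.6, 174.7]
eef_rot: [-0.131, 0.113, 0.985, 0.015]
contact_force: [-0.1, -1.4, -0.4]
opening: 0.3
grip_force: 0.0
```

Request:
{"method": "drive_tool", "body": {
  "translation": [
    [-3.5,0.8,-13.5],
    [-7,1.6,-27],
    [-10.5,2.4,-40],
    [-14.1,3.3,-54],
    [-14.1,3.3,-54]
  ],
  "delta_rot": [
    [0,0,0],
    [0,0,0],
    [0,0,0],
    [0,0,0],
    [0,0,0]
  ],
  "claw": [0,0,0,0,0]
}}

```text
t: 9.55
tcp_pos: [486.3, 103.5, 118.5]
eef_rot: [-0.131, 0.114, 0.985, 0.014]
contact_force: [0.5, 0.3, 0.2]
opening: -0.0
grip_force: 0.0
```

```bash
cat > look.py <<'E'
from h import *
s=state(); T=s['tcp_pos']; R=slotR(); print('tcp slot',(R.T@(T-SO)).round(1),'F slot',(R.T@s['contact_force']).round(1),s['opening'],s['t'])
c=read_camera('scene'); d=read_camera('side')
for n,cc,z,b in(('side',d,9,(215,110,320,190)),('scene',c,9,(320,120,390,200))):
    im=cc['frame'].astype(int);m=((im[...,2]>im[...,0]*1.6)&(im[...,2]>40)).astype(np.uint8)
    k=np.zeros_like(m);k[b[1]:b[3],b[0]:b[2]]=m[b[1]:b[3],b[0]:b[2]]
    cs=cv2.findContours(k,0,2)[0]
    if not cs: print(n,'none'); continue
    ct=max(cs,key=cv2.contourArea)[:,0]; o=-cc['R'].T@cc['t']; P=[]
    for p in ct:
        v=cc['R'].T@np.linalg.inv(cc['mtx'])@np.r_[p,1.]; nn=R[:,2]; P.append(R.T@(o+v*((nn@(SO-o)+z)/(nn@v))-SO))
    P=np.array(P); print(n,'comb slot x',P[:,0].min().round(1),P[:,0].max().round(1),'y',P[:,1].min().round(1),P[:,1].max().round(1))
# dock shift: wood/box features vs first picture
import pickle
q=pickle.load(open('c0.pkl','rb'))
for n,cc,b in(('scene',c,(325,215,380,300)),('side',d,(340,160,385,215))):
    g=[cv2.cvtColor(f['frame'],cv2.COLOR_RGB2GRAY)[b[1]:b[3],b[0]:b[2]].astype(np.float32) for f in(q[n],cc)]
    print(n,'dock px shift',np.round(cv2.phaseCorrelate(*g,cv2.createHanningWindow(g[0].shape[::-1],cv2.CV_32F)),2))
E
python3 look.py
```

```text
tcp slot [-142.8   -1.2    1.6] F slot [0.4 0.5 0.3] -0.01205713599008079 9.55
side comb slot x -117.0 -9.5 y -29.5 18.7
scene comb slot x -115.4 -20.1 y -22.9 22.2Traceback (most recent call last):
  File "look.py", line 18, in <module>
    print(n,'dock px shift',np.round(cv2.phaseCorrelate(*g,cv2.createHanningWindow(g[0].shape[::-1],cv2.CV_32F)),2))
                            ~~~~~~~~^^^^^^^^^^^^^^^^^^^^^^^^^^^^^^^^^^^^^^^^^^^^^^^^^^^^^^^^^^^^^^^^^^^^^^^^^^^^^^^
    return _wrapfunc(a, 'round', decimals=decimals, out=out)
    return _wrapit(obj, method, *args, **kwds)
    conv = _array_converter(obj)
ValueError: setting an array element with a sequence. The requested array has an inhomogeneous shape after 1 dimensions. The detected shape was (2,) + inhomogeneous part.
```

Request:
{"method": "drive_tool", "body": {
  "translation": [
    [3,0.2,1.5],
    [9,-1.2,0],
    [15,-2.7,-1.7],
    [22,-4.2,-3.5],
    [29,-5.9,-5.5]
  ],
  "delta_rot": [
    [0,0,0],
    [0,0,0],
    [0,0,0],
    [0,0,0],
    [0,0,0]
  ],
  "claw": [0,0,0,0,0]
}}

```text
t: 10.15
tcp_pos: [517.6, 97.7, 115.0]
eef_rot: [-0.129, 0.114, 0.985, 0.015]
contact_force: [-0.5, 0.5, 1.6]
opening: -0.2
grip_force: 0.9
```

```bash
sed -i 's/np.round(\(cv2.phaseCorrelate.*CV_32F))\),2))/\1)/' look.py; python3 look.py
```

```text
tcp slot [-111.3    0.2    6.4] F slot [-1.   0.4  1.4] -0.15590299860557255 10.15
side comb slot x -99.5 -9.5 y -29.5 18.7
scene comb slot x -88.5 -19.3 y -23.2 21.6
scene dock px shift ((0.020350363789134462, 0.029344874006305588), 0.9984809996463634)
side dock px shift ((0.5027172183980575, 0.011938319554218424), 0.9884424757074427)
```

Request:
{"method": "drive_tool", "body": {
  "translation": [
    [6.5,-1.6,-3],
    [13.7,-3.2,-5.2],
    [20.9,-4.9,-7.5],
    [28,-6.6,-9.7],
    [35.2,-8.3,-11.8]
  ],
  "delta_rot": [
    [0,0,0],
    [0,0,0],
    [0,0,0],
    [0,0,0],
    [0,0,0]
  ],
  "claw": [0,0,0,0,0]
}}

```text
t: 10.75
tcp_pos: [552.1, 90.2, 104.5]
eef_rot: [-0.13, 0.113, 0.985, 0.016]
contact_force: [-4.5, 1.1, 16.6]
opening: 0.2
grip_force: 8.4
```

```bash
python3 look.py
```

```text
tcp slot [-74.4   0.8   5.4] F slot [-8.8  0.  14.9] 0.18888642193240515 10.75
side comb slot x -64.1 -9.5 y -29.5 18.7
scene comb slot x -49.3 -20.1 y -22.6 21.9
scene dock px shift ((-0.02792875875392653, 0.012731930045639217), 0.9976150117097078)
side dock px shift ((0.5197383117770684, 0.008857299506221494), 0.9987851498745106)
```

Request:
{"method": "drive_tool", "body": {
  "translation": [
    [0.5,-0.1,2],
    [0.8,-0.2,3],
    [0.8,-0.2,3],
    [0.8,-0.2,3]
  ],
  "delta_rot": [
    [0,0,0],
    [0,0,0],
    [0,0,0],
    [0,0,0]
  ],
  "claw": [0,0,0,0]
}}

```text
t: 11.25
tcp_pos: [552.6, 89.3, 106.0]
eef_rot: [-0.13, 0.114, 0.985, 0.015]
contact_force: [0.8, 1.5, -1.1]
opening: -0.3
grip_force: 0.0
```

```bash
python3 look.py
```

```text
tcp slot [-74.1   0.1   7. ] F slot [ 0.7  1.7 -0.9] -0.2648730731635131 11.25
side comb slot x -63.6 -9.5 y -29.5 18.7
scene comb slot x -49.3 -20.1 y -23.0 21.9
scene dock px shift ((-0.008483977298883616, 0.0014395053498503785), 1.0121321044144806)
side dock px shift ((0.5456517996113419, -0.02957095330592452), 0.9935131630191096)
```

Request:
{"method": "drive_tool", "body": {
  "translation": [
    [-4,0.9,1.1],
    [-8,1.9,2.2],
    [-8.5,2,0.3],
    [-8.8,2.1,-0.7],
    [-8.8,2.1,-0.7]
  ],
  "delta_rot": [
    [0,0,0],
    [0,0,0],
    [0,0,0],
    [0,0,0],
    [0,0,0]
  ],
  "claw": [0,0,0,0,0]
}}

```text
t: 11.85
tcp_pos: [543.8, 91.5, 105.4]
eef_rot: [-0.13, 0.114, 0.985, 0.015]
contact_force: [0.1, 0.5, -0.9]
opening: -0.3
grip_force: 0.0
```

Request:
{"method": "drive_tool", "body": {
  "translation": [
    [-0.2,0,-1],
    [-0.4,0.1,-1.5],
    [-0.4,0.1,-1.5],
    [-0.4,0.1,-1.5]
  ],
  "delta_rot": [
    [0,0,0],
    [0,0,0],
    [0,0,0],
    [0,0,0]
  ],
  "claw": [0,0,0,0]
}}

```text
t: 12.25
tcp_pos: [543.6, 91.5, 104.0]
eef_rot: [-0.13, 0.114, 0.985, 0.015]
contact_force: [0.2, -0.4, 0.3]
opening: 0.1
grip_force: 0.0
```

```bash
python3 look.py
```

```text
tcp slot [-82.6   0.2   2.7] F slot [ 0.2 -0.3  0.4] 0.06567402995800649 12.25
side comb slot x -64.1 -9.5 y -29.5 18.7
scene comb slot x -59.6 -20.1 y -23.0 21.9
scene dock px shift ((-0.00675814937149255, -0.0063861987414597365), 1.0038972886403401)
side dock px shift ((0.5022567523463799, -0.008377598635323835), 0.9904406676469025)
```

Request:
{"method": "drive_tool", "body": {
  "translation": [
    [2.8,-0.7,-0.8],
    [5.6,-1.3,-1.6],
    [8.5,-2,-2.3],
    [11.3,-2.6,-3.1],
    [11.3,-2.6,-3.1]
  ],
  "delta_rot": [
    [0,0,0],
    [0,0,0],
    [0,0,0],
    [0,0,0],
    [0,0,0]
  ],
  "claw": [0,0,0,0,0]
}}

```text
t: 12.85
tcp_pos: [555.2, 88.8, 100.7]
eef_rot: [-0.13, 0.114, 0.985, 0.015]
contact_force: [-0.5, -0.1, 0.5]
opening: 0.3
grip_force: 0.0
```

```bash
python3 look.py
```

```text
tcp slot [-70.2   0.2   2.6] F slot [-0.6 -0.2  0.4] 0.31298238464346173 12.85
side comb slot x -59.4 -9.5 y -29.0 20.5
scene comb slot x -46.7 -19.3 y -22.7 21.9
scene dock px shift ((-0.044337983310231976, 0.00579528966191134), 1.023424453028926)
side dock px shift ((0.5364142651049981, 0.0039614558751068785), 0.9912836760061758)
```

Request:
{"method": "drive_tool", "body": {
  "translation": [
    [2.8,-0.7,-0.8],
    [5.6,-1.3,-1.6],
    [8.5,-2,-2.3],
    [11.3,-2.6,-3.1],
    [11.3,-2.6,-3.1]
  ],
  "delta_rot": [
    [0,0,0],
    [0,0,0],
    [0,0,0],
    [0,0,0],
    [0,0,0]
  ],
  "claw": [0,0,0,0,0]
}}

```text
t: 13.45
tcp_pos: [566.5, 86.3, 97.6]
eef_rot: [-0.13, 0.114, 0.985, 0.015]
contact_force: [-1.6, 0.3, 0.9]
opening: 0.0
grip_force: 0.7
```

Request:
{"method": "drive_tool", "body": {
  "translation": [
    [1,-0.2,-0.3],
    [1.9,-0.4,-0.5],
    [2.8,-0.7,-0.8],
    [2.8,-0.7,-0.8]
  ],
  "delta_rot": [
    [0,0,0],
    [0,0,0],
    [0,0,0],
    [0,0,0]
  ],
  "claw": [0,0,0,0]
}}

```text
t: 13.85
tcp_pos: [569.0, 85.6, 97.0]
eef_rot: [-0.13, 0.114, 0.985, 0.015]
contact_force: [-1.5, 0.4, 1.3]
opening: -0.0
grip_force: 1.1
```

Request:
{"method": "drive_tool", "body": {
  "translation": [
    [1,-0.2,-0.3],
    [1.9,-0.4,-0.5],
    [2.8,-0.7,-0.8],
    [2.8,-0.7,-0.8]
  ],
  "delta_rot": [
    [0,0,0],
    [0,0,0],
    [0,0,0],
    [0,0,0]
  ],
  "claw": [0,0,0,0]
}}

```text
t: 14.25
tcp_pos: [571.9, 84.9, 96.2]
eef_rot: [-0.13, 0.114, 0.985, 0.015]
contact_force: [-1.9, 1.1, 0.5]
opening: -0.1
grip_force: 1.0
```

Request:
{"method": "drive_tool", "body": {
  "translation": [
    [1,-0.2,-0.3],
    [1.9,-0.4,-0.5],
    [2.8,-0.7,-0.8],
    [2.8,-0.7,-0.8]
  ],
  "delta_rot": [
    [0,0,0],
    [0,0,0],
    [0,0,0],
    [0,0,0]
  ],
  "claw": [0,0,0,0]
}}

```text
t: 14.65
tcp_pos: [574.7, 84.2, 95.4]
eef_rot: [-0.13, 0.114, 0.985, 0.015]
contact_force: [-1.4, 1.1, 1.7]
opening: 0.1
grip_force: 1.1
```

```bash
python3 look.py
```

```text
tcp slot [-49.5   0.2   2.7] F slot [-2.1  0.7  1.3] 0.1378527826193252 14.65
side comb slot x -39.8 -8.9 y -29.0 20.3
scene comb slot x -26.6 -20.5 y 7.3 21.9
scene dock px shift ((-0.024667670257016994, -0.006617804768744406), 1.0056654266074851)
side dock px shift ((0.5252211864196497, -0.01235660461233934), 0.9929614848119241)
```

Request:
{"method": "drive_tool", "body": {
  "translation": [
    [1.9,-0.4,-0.5],
    [3.8,-0.9,-1],
    [5.6,-1.3,-1.6],
    [7.5,-1.8,-2.1],
    [7.5,-1.8,-2.1]
  ],
  "delta_rot": [
    [0,0,0],
    [0,0,0],
    [0,0,0],
    [0,0,0],
    [0,0,0]
  ],
  "claw": [0,0,0,0,0]
}}

```text
t: 15.25
tcp_pos: [582.5, 82.3, 93.2]
eef_rot: [-0.129, 0.114, 0.985, 0.015]
contact_force: [-1.4, 1.5, 0.9]
opening: 0.0
grip_force: 0.8
```

Request:
{"method": "drive_tool", "body": {
  "translation": [
    [1.9,-0.4,-0.5],
    [3.8,-0.9,-1],
    [5.6,-1.3,-1.6],
    [7.5,-1.8,-2.1],
    [7.5,-1.8,-2.1]
  ],
  "delta_rot": [
    [0,0,0],
    [0,0,0],
    [0,0,0],
    [0,0,0],
    [0,0,0]
  ],
  "claw": [0,0,0,0,0]
}}

```text
t: 15.75
tcp_pos: [590.0, 80.5, 91.2]
eef_rot: [-0.129, 0.114, 0.985, 0.015]
contact_force: [-1.1, 0.8, 2.1]
opening: 0.1
grip_force: 1.0
```

Request:
{"method": "drive_tool", "body": {
  "translation": [
    [1,-0.2,-0.3],
    [1.9,-0.4,-0.5],
    [2.8,-0.7,-0.8],
    [2.8,-0.7,-0.8]
  ],
  "delta_rot": [
    [0,0,0],
    [0,0,0],
    [0,0,0],
    [0,0,0]
  ],
  "claw": [0,0,0,0]
}}

```text
t: 16.15
tcp_pos: [592.5, 79.9, 90.4]
eef_rot: [-0.13, 0.114, 0.985, 0.015]
contact_force: [-1.9, 1.3, 3.0]
opening: 0.1
grip_force: 1.6
```

```bash
python3 look.py
```

```text
tcp slot [-30.5   0.    2.6] F slot [-2.9  0.9  2.4] 0.12757645189465938 16.15
side comb slot x -20.1 -9.5 y -29.8 10.9
scene none
scene dock px shift ((0.0066676394246485415, 0.016971557979353236), 1.0160823228624132)
side dock px shift ((0.5063432162500199, -0.010144038087180007), 0.9925045410792033)
```

Rear end is at about -20, so roughly 6 mm remain. I'll continue in 1 mm steps and watch the force.

Request:
{"method": "drive_tool", "body": {
  "translation": [
    [0.9,-0.2,-0.3],
    [1.9,-0.4,-0.5],
    [1.9,-0.4,-0.5]
  ],
  "delta_rot": [
    [0,0,0],
    [0,0,0],
    [0,0,0]
  ],
  "claw": [0,0,0]
}}

```text
t: 16.55
tcp_pos: [594.4, 79.5, 89.9]
eef_rot: [-0.13, 0.114, 0.985, 0.015]
contact_force: [-2.3, 0.3, 3.1]
opening: 0.0
grip_force: 1.6
```

Request:
{"method": "drive_tool", "body": {
  "translation": [
    [0.9,-0.2,-0.3],
    [1.9,-0.4,-0.5],
    [1.9,-0.4,-0.5]
  ],
  "delta_rot": [
    [0,0,0],
    [0,0,0],
    [0,0,0]
  ],
  "claw": [0,0,0]
}}

```text
t: 16.85
tcp_pos: [594.7, 79.5, 89.7]
eef_rot: [-0.131, 0.114, 0.985, 0.015]
contact_force: [-8.7, 2.3, 9.8]
opening: 0.1
grip_force: 5.2
```

```bash
python3 look.py
```

```text
tcp slot [-28.1   0.1   2.5] F slot [-11.2   0.2   7.2] 0.053703776659786935 16.85
side comb slot x -18.9 -9.5 y -29.4 6.7
scene none
scene dock px shift ((-0.01831277941487741, 0.011564749670938568), 0.9995098462811223)
side dock px shift ((0.4861534051344911, 0.000684158391152323), 1.0005590792055483)
```

The force jumped to 11 N along the slot, so either the comb is home or the finger is touching something else. I'll back away and measure comb end to tongue end, which should be 61 mm when it's home.

Request:
{"method": "drive_tool", "body": {
  "translation": [
    [-5,1.2,1.4],
    [-19,4.4,6],
    [-30,7,30],
    [-50,10,70],
    [-85,12,110]
  ],
  "delta_rot": [
    [0,0,0],
    [0,0,0],
    [0,0,0],
    [0,0,0],
    [0,0,0]
  ],
  "claw": [0,0,0,0,0]
}}

```text
t: 17.45
tcp_pos: [514.0, 91.0, 197.6]
eef_rot: [-0.129, 0.114, 0.985, 0.015]
contact_force: [1.6, 1.5, 1.9]
opening: -0.1
grip_force: 0.0
```

Request:
{"method": "drive_tool", "body": {
  "translation": [
    [-30,0,30],
    [-70,0,60],
    [-80,0,60],
    [-80,0,60]
  ],
  "delta_rot": [
    [0,0,0],
    [0,0,0],
    [0,0,0],
    [0,0,0]
  ],
  "claw": [0,0,0,0]
}}

```text
t: 17.85
tcp_pos: [432.9, 91.1, 257.7]
eef_rot: [-0.128, 0.113, 0.985, 0.016]
contact_force: [1.0, -0.2, -0.7]
opening: -0.1
grip_force: 0.0
```

Run:
```python
from h import *
import pickle
d={n:read_camera(n) for n in('scene','side')}; pickle.dump(d,open('c5.pkl','wb')); print(state()['tcp_pos'],state()['contact_force'])
R=slotR()
for n in d:
    c=d[n]
    for y0 in ((-6,0,5) if n=='scene' else (-6,0,5)):
        print(n,'y',y0)
        for z,lo,hi in((0,-84,-4),(9,-36,2)):
            xs=np.arange(lo,hi,2)
            row=[]
            for x in xs:
                p=proj(c,SO+R@[x,y0,z]); v=cv2.getRectSubPix(c['frame'],(1,1),(float(p[0]),float(p[1])))[0,0]; row.append('%d:%d/%d'%(x,v[0],v[2]))
            print(z,' '.join(row))
```

```text
[433.97589935  91.02800636 256.45535752] [-0.31741916 -0.51223987  0.36338159]
scene y -6
0 -84:141/99 -82:141/100 -80:140/100 -78:130/95 -76:117/89 -74:106/84 -72:104/82 -70:105/83 -68:107/83 -66:107/83 -64:107/83 -62:107/84 -60:106/84 -58:105/84 -56:106/84 -54:106/83 -52:106/83 -50:106/83 -48:107/85 -46:106/83 -44:107/84 -42:107/84 -40:108/85 -38:109/85 -36:109/85 -34:109/86 -32:109/86 -30:109/86 -28:104/80 -26:81/54 -24:56/25 -22:41/6 -20:41/6 -18:40/7 -16:37/6 -14:38/6 -12:41/6 -10:41/7 -8:41/7 -6:40/8
9 -36:107/84 -34:107/85 -32:108/85 -30:109/85 -28:109/85 -26:109/86 -24:108/85 -22:103/80 -20:77/49 -18:53/20 -16:41/6 -14:40/6 -12:40/7 -10:36/6 -8:39/6 -6:41/6 -4:41/7 -2:41/7 0:40/8
scene y 0
0 -84:139/98 -82:140/98 -80:138/98 -78:129/95 -76:115/88 -74:104/83 -72:104/82 -70:105/83 -68:104/83 -66:104/83 -64:105/83 -62:105/83 -60:105/83 -58:105/83 -56:105/83 -54:106/84 -52:107/84 -50:107/84 -48:107/84 -46:107/84 -44:107/84 -42:107/85 -40:107/86 -38:107/85 -36:107/84 -34:108/85 -32:108/85 -30:108/85 -28:106/82 -26:88/63 -24:58/27 -22:41/7 -20:41/7 -18:41/7 -16:39/7 -14:40/7 -12:40/
[... 2167 characters left out ...]
/15 -2:58/17 0:57/17
side y 5
0 -84:194/146 -82:194/146 -80:180/135 -78:161/124 -76:153/121 -74:161/130 -72:164/132 -70:163/132 -68:163/132 -66:164/132 -64:163/131 -62:162/131 -60:163/132 -58:164/132 -56:163/131 -54:164/132 -52:164/132 -50:164/133 -48:165/132 -46:163/132 -44:165/133 -42:165/133 -40:164/133 -38:163/132 -36:163/132 -34:165/133 -32:167/134 -30:166/134 -28:165/134 -26:165/134 -24:165/134 -22:164/133 -20:165/134 -18:133/110 -16:66/62 -14:22/50 -12:18/98 -10:17/110 -8:9/64 -6:6/46
9 -36:195/147 -34:195/147 -32:195/147 -30:195/148 -28:195/147 -26:195/147 -24:195/147 -22:194/147 -20:134/107 -18:63/78 -16:19/104 -14:13/81 -12:9/64 -10:11/45 -8:23/29 -6:35/18 -4:48/15 -2:59/16 0:65/19
```

Both cameras agree with the comb being home. The rear edge is 61 mm from the tongue end, as expected, the force rose sharply at the stop, and the dock hasn't shifted. I'll hand in.

```bash
python3 -c "
from plant import *
print(job_done())"
```

```text
the job is handed in; nothing more can be done
None
```

I laid the comb about 60 mm into the slot, let go of it, then pushed it past the catch until it stopped at the end of the slot, and handed the job in. The verdict was not shown. The last pictures put its free end 61 mm from the tongue's end, as expected when home, with no visible dock movement; I did not measure the jar, foam can or roll-on again, but the arm never went near them.

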